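Isolate, then move the resistor slider to its notch and hold

TASK

Turn the red handle of the rotary isolator from on (red mark) to off (green mark). Only then slide the black knob of the slide resistor along its rail until its spring ball drops into the notch of the yellow clamp, without overrunning that clamp, and finish with the fingers still firmly gripping the knob, holding it at the notch. Leave the fuses and the tape roll where they are.

Things in the scene. Friction and masses are not known exactly. Their poses are not given: they have to be found in the camera images.
- isolator_handle (a joint): isolator handle: 0 = off (white pointer line at the green mark), 1.047 rad = on (pointer at the red mark, where it starts), growing clockwise seen from above; so 60 degrees counter-clockwise switches it off. A detent of about 0.1 N m draws it into off or on from the half-way angle
- handle_centre (a point): on the vertical turning axis of the red bar handle, half-way up the bar, about 95 mm above the desk. Bar 46 long, 16 thick, 32 mm high; z up, y along the bar to the pointer end, x through its thickness (grip along x). It stands on a round black hub on an upright grey box, 76x76 mm, with a yellow top plate at 72 mm; the bar's lower edge is 78 mm above the desk
- slide_unit: slide resistor fixed to the desk, 90 mm (x) by 230 mm (y), end frames 86 mm high; origin under its centre. Its rail runs along its y axis. Copper-wound tube at the back (+x); aluminium index bar with a yellow and a blue clamp at the front (-x)
- knob: black knob with its carriage, one part that slides up to 75 mm either way from the rail's middle (about 1 N); it starts between the clamps. Origin at the knob's centre, 114 mm above the desk, axes as slide_unit; knob 24 (x) by 22 (y) by 40 mm high (94 to 134 mm), gripped either way; all round it is lower than 98 mm. A brass boss in front holds a downward spring ball
- ball_line (a point): point on the carriage, on the ball's vertical axis, 26 mm in front (-x) of the rail's centre line; it has the same y along the rail as the knob's centre
- clamp_yellow_notch (a point): middle of the notch of the yellow clamp (the left or the right one); axes as slide_unit. The clamp is 26 mm long; round crests lie 7 mm either side of the notch. The ball meets the first crest 15 mm before the notch, needs a push of about 8 to 12 N to climb it, then snaps down and centres itself; about the same push takes it out again
- clamp_blue_notch (a point): middle of the notch of the blue clamp at the other end, the same shape; not to be used
- tape_grey: roll of grey insulating tape lying flat, 62 mm across, 19 mm high; origin under its centre
- fuse_1: white cartridge fuse with brass caps lying on the desk, 25x75x25 mm; origin under its centre
- fuse_2: white cartridge fuse with brass caps lying on the desk, 21x60x21 mm; origin under its centre
- fuse_3: white cartridge fuse with brass caps standing upright, 27 mm across, 80 mm high; origin under its centre

How it is judged:
On the way, in this order (a step that is already met when the one before it is completed fails the run):
1. the isolator is turned to off with the carriage still where it was (value of joint isolator_handle below 0.12 rad and distance of knob from where it was at the start of the episode below 0.012 m), for 0.2 s.
2. the ball sits in the yellow clamp's notch with the fingers on the knob (y of ball_line in the frame of clamp_yellow_notch between -0.002 and 0.002 m and contact force between the fingers and knob above 12 N), for 0.2 s.
At the end, for the whole second after the job is handed in: isolator within 0.12 rad of off; the ball's axis within 2 mm of the middle of the yellow clamp's notch along the rail, the carriage at rest (under 10 mm/s), and the fingers still gripping it with more than 12 N (all of step 2 and value of joint isolator_handle below 0.12 rad and linear speed of knob below 0.01 m/s); the arm keeps its last pose, push and grip.
It fails at once if the carriage is moved more than 12 mm while the isolator is not off (value of joint isolator_handle above 0.3 rad and distance of knob from where it was at the start of the episode above 0.012 m).
It fails at once if the ball runs more than 10 mm past the yellow clamp's notch, away from the middle of the rail ((y of clamp_yellow_notch in the frame of slide_unit above 0 m and y of ball_line in the frame of clamp_yellow_notch above 0.01 m) or (y of clamp_yellow_notch in the frame of slide_unit below 0 m and y of ball_line in the frame of clamp_yellow_notch below -0.01 m)).
It fails at once if a fuse or the tape roll is pushed more than 30 mm (distance of any of tape_grey, fuse_1, fuse_2, fuse_3 from where it was at the start of the episode above 0.03 m).
It also fails if it takes over 61 s, if anything falls off the work surface, if the arm or the gripper's body presses on something with over 40 N, if the wrist force passes 120 N, or if a joint passes its speed limit or range.

ROBOT

A 7-joint arm with a two-finger parallel gripper is mounted at the origin on a cart in front of the work surface, level with it; the furniture and walls round the work are solid. World frame = base frame: x ahead of the robot, y to its left, z up, the work surface at z = 0. Lengths are in m, angles in rad, forces in N, time in s.
With the tool pointing down it reaches from about 0.425 to 0.825 m from the base axis. Payload 3.6 kg.
Tool frame: the origin (TCP) lies at the very end of the fingers, on their centre line; the grasp point (between the pads) lies 19 mm behind it (env.pinch_z is the distance from the TCP to the grasp point, in m); z points along the fingers, y is the line along which they close (so a half turn about z gives the same grasp; the last joint's range is limited). The gripper opens to 93 mm and grips with 3 to 60 N. Pads are 15 mm wide; open, the fingers measure 128 mm over their backs; the gripper's body (75 mm by 188 mm) begins 65 mm behind the grasp point.
Start: joints at [-1.206, 0.615, -0.013, 1.423, 0.008, 1.103, -0.04], TCP at [0.248, 0.601, 0.219] pointing down, gripper open.
Joint ranges: [-3.12, 3.12], [-0.3, 2.06], [-1.34, 1.32], [0.26, 2.42], [-1.36, 4.5], [0.01, 1.98], [-2.84, 2.84]. Speed limits (rad/s): [2.79, 2.79, 3.14, 3.14, 3.14, 3.14, 3.14].

INTERFACE

Orientations are given as a unit quaternion [w, x, y, z].
In Python, from workcell import env gives the robot as it stands.
- The arm moves only by the tool apply_moves, never from a script. Its arguments are lists of equal length, an entry for each row: "dr": the turn, a rotation vector about the world's x, y, z each as a share of 5 degrees, from -1 to 1, a list of three; "slide": the shift along the world's x, y, z each as a share of 2.5 cm, from -1 to 1, a list of three; "claw": the opening, from -1 (shut) to 1 (fully open). In form: {"dr": [[ax, ay, az], ...], "slide": [[tx, ty, tz], ...], "claw": [claw, ...]}. A call has 1 to 10 rows; each row shifts and turns the commanded pose from where the row before left it; what a row does not reach is not made up. A row lasts 1/8 s, in which the tool goes at most 62.5 mm and 10.7 degrees, less where a joint would pass 70% of its speed; a pose out of reach is approached as far as the arm can. A call with a number of a shift or a turn outside -1 to 1 is refused whole. A call with a gripper value outside its range is refused whole. The fingers move at their own pace and stop on an object; "newtons" is the grip in N (left out, the last holds). Time passes only in rows, so rows that do not move let the fingers close. It gives the time, the measured TCP pose, the force, the opening and the grip force at its end, in the units of the state.
- env.sense(): the state, without advancing time (a new reading comes with each control period).
- env.grab_frame(name): name is "side" or "top" or "wrist"; returns the picture (400x640x3 uint8, red, green, blue); there is no depth.
- env.camera_info(name): a dict with "vertical_fov" (degrees; the focal length in pixels is half the picture's height over the tangent of half this angle, whatever the lens; pixels are square), "cx", "cy" (the principal point, pixels), "k1" (the pictures are not rectified: a ray, as slopes to the right and down, at radius r is drawn at 1 + k1 r^2 times it, then the intrinsics apply), "origin" and "orientation" of the camera in the world. Camera axes: x right, y down, z forward; pixel columns grow to the right and rows downward; lengths in m; the calibration is good to about 2 mm. A picture is of the moment at which its call begins: read the wrist's pose just before it. camera_info takes no time and is no camera call; for the wrist camera it gives the pose at the moment of the call.
- env.hand_in(): hands the job in; it is judged then, once.
The state is a dict: "time_s": time; "joint_pos": joint angles; "joint_velocities": joint speeds; "joint_torque": joint torques, N m; "tcp_pos": TCP position; "eef_rot": TCP orientation; "force": force on the tool from outside, world axes, zero at the start; "wrist_torque": the same for the moment, N m; "gripper_width": opening from 0.0 (shut) to 1.0 (fully open); "grasp_force": force on a finger pad.
Only numpy, scipy, OpenCV 4.12 (cv2) and the standard library are available. Lean on these libraries where they do the work, as an engineer would, in place of code of your own. Each camera call takes 0.05 s, during which the arm holds its last target. There are 200 camera calls.

## Working session

There is one attempt and no reset: what is moved stays moved. The work goes in short steps, Python scripts to look and compute and a tool call to move; the robot and the scene stay as the last step left them, time stands still between calls to the robot, and variables do not carry over. Pictures are saved under pics/ and viewed, at most 10 in all, crops included, and the job is handed in when it is done.

Besides the shell and the picture viewer there is one more tool, called after "Call:" as name(argument=value, ...) on one line, values as JSON. apply_moves: Moves the arm, as the interface text tells. Its arguments: {"type":"object","properties":{"dr":{"type":"array"},"slide":{"type":"array"},"claw":{"type":"array"},"newtons":{"type":"number"}},"required":["dr","slide","claw"]}

```bash
mkdir -p pics
cat > h.py <<'E'
from workcell import env
import numpy as np, cv2
from scipy.spatial.transform import Rotation as R
def q2R(q): return R.from_quat([q[1],q[2],q[3],q[0]]).as_matrix()
def K(ci): 
    f=200/np.tan(np.radians(ci["vertical_fov"])/2); return np.array([[f,0,ci["cx"]],[0,f,ci["cy"]],[0,0,1.]])
def undist(ci,uv):
    # slopes: r_d = r(1+k1 r^2)
    return cv2.undistortPoints(np.array([[uv]],float),K(ci),np.array([ci["k1"],0,0,0.]))[0,0]
def p2w(ci,uv,z):
    s=undist(ci,uv); d=q2R(ci["orientation"])@np.array([s[0],s[1],1]); o=np.array(ci["origin"])
    return o+d*(z-o[2])/d[2]
def ray(ci,uv):
    s=undist(ci,uv); d=q2R(ci["orientation"])@np.array([s[0],s[1],1]); return np.array(ci["origin"]),d/np.linalg.norm(d)
def w2p(ci,P):
    c=q2R(ci["orientation"]).T@(np.array(P)-np.array(ci["origin"])); s=c[:2]/c[2]; s=s*(1+ci["k1"]*(s@s)); k=K(ci)
    return s*k[0,0]+k[:2,2]
def snap(n,fn):
    ci=env.camera_info(n); im=env.grab_frame(n); cv2.imwrite("pics/"+fn,im[:,:,::-1]); return ci,im
E
python3 - <<'E'
from h import *
for n in("top","side"):
    ci,im=snap(n,n+"0.png"); print(n,ci)
s=env.sense(); print(s["time_s"],s["tcp_pos"],s["eef_rot"],s["gripper_width"])
E
```

```text
top {'vertical_fov': 42.364528261377295, 'cx': 318.3246704787148, 'cy': 199.34915431618225, 'k1': -0.12884043165311138, 'origin': array([ 0.45987698, -0.09870704,  1.18951353]), 'orientation': array([-0.01625861,  0.71296752, -0.70097079,  0.00727495])}
side {'vertical_fov': 53.857258161690915, 'cx': 321.14661442793386, 'cy': 203.7846055297685, 'k1': -0.09497201688099795, 'origin': array([0.41969935, 0.62804618, 0.6028434 ]), 'orientation': array([ 0.03991914, -0.05415605,  0.88093557, -0.46842941])}
0.1 [0.24732    0.60034674 0.21761178] [-2.16228391e-04  1.94125384e-01  9.80976055e-01 -1.12618437e-03] 1.0005482794387965
```

View pics/top0.png

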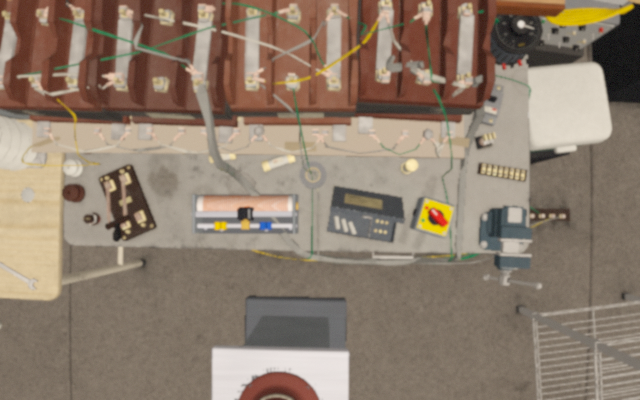

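View pics/side0.png

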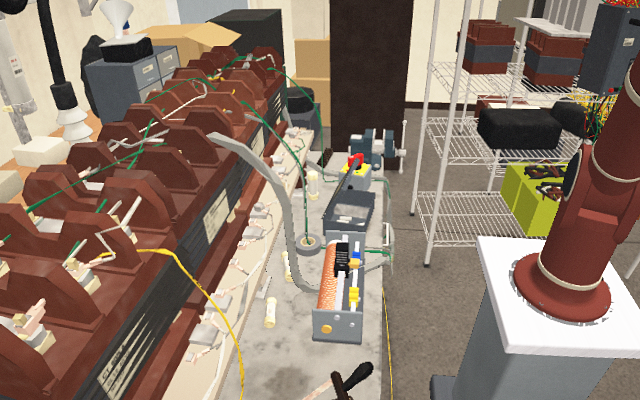

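The top view shows the slide resistor near (246,213), with the yellow clamp on the left at (220,226), the blue clamp at (265,226) and the knob at (245,213). The isolator is at (436,216). In the side view the isolator is at (352,165) and the knob at (343,255).

Run:
```python
from h import *
ci=env.camera_info("top")
im=cv2.imread("pics/top0.png")
a=cv2.resize(im[180:250,180:310],None,fx=6,fy=6,interpolation=cv2.INTER_CUBIC)
b=cv2.resize(im[190:245,405:465],None,fx=6,fy=6,interpolation=cv2.INTER_CUBIC)
a=a[:420,:780]; c=np.zeros((420+0,780,3),np.uint8); c=a
cv2.imwrite("pics/c1.png",c); cv2.imwrite("pics/c2.png",b)
for n,uv,z in [("box",(436,217),.072),("handle",(437,216),.11),("knob",(245,213),.134),("yel",(220,226),.08),("blue",(265,226),.08),("unitc",(246,213),.08),("uL",(195,213),.08),("uR",(298,213),.08),("tape",(313,175),.019),("f3",(410,165),.08),("f1",(279,163),.02),("f2",(222,157),.02),("meter",(366,213),.05)]:
    print(n,p2w(ci,uv,z).round(3))
```

```text
box [ 0.463 -0.341  0.072]
handle [ 0.465 -0.334  0.11 ]
knob [0.464 0.065 0.134]
yel [0.435 0.127 0.08 ]
blue [0.437 0.03  0.08 ]
unitc [0.465 0.071 0.08 ]
uL [0.463 0.183 0.08 ]
uR [ 0.467 -0.041  0.08 ]
tape [ 0.554 -0.07   0.019]
f3 [ 0.574 -0.281  0.08 ]
f1 [0.58  0.007 0.02 ]
f2 [0.592 0.139 0.02 ]
meter [ 0.469 -0.19   0.05 ]
```

View pics/c1.png

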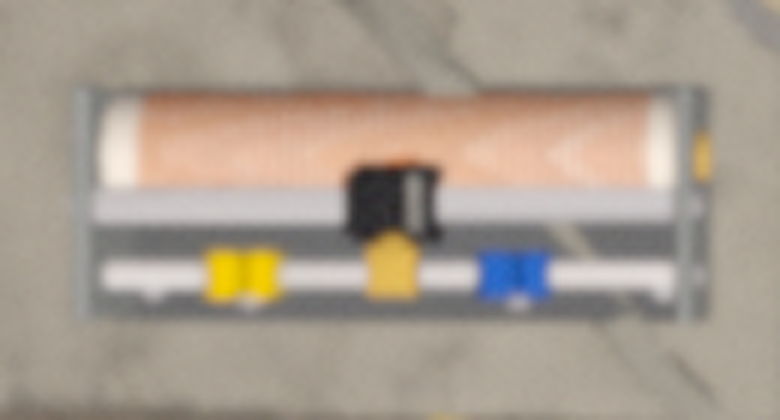

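View pics/c2.png

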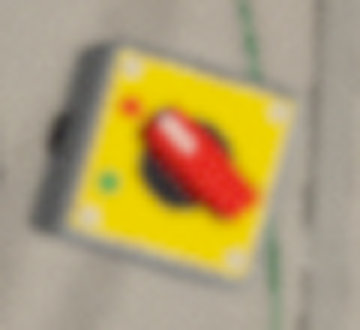

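The crops show the pointer at the red mark, about 40° from world +x towards +y. The green mark lies roughly 60° further counter-clockwise. I'm moving over to the handle, turning the tool on the way.

Call:
apply_moves(dr=[[0, 0, -1], [0, 0, -1], [0, 0, -1], [0, 0, -1], [0, 0, -1], [0, 0, -1], [0, 0, -1], [0, 0, -1], [0, 0, -1], [0, 0, -1]], slide=[[0.8, -1, 0], [0.8, -1, 0], [0.8, -1, 0], [0.8, -1, 0], [0.8, -1, 0], [0.8, -1, 0], [0.8, -1, 0], [0.8, -1, 0], [0.8, -1, 0], [0.8, -1, 0]], claw=[1, 1, 1, 1, 1, 1, 1, 1, 1, 1])

```text
time_s: 1.35
tcp_pos: [0.4488, 0.3493, 0.2187]
eef_rot: [-0.0, 0.593, 0.805, 0.0]
force: [0.3, 0.5, -0.0]
gripper_width: 0.998
grasp_force: 0.0
```

Call:
apply_moves(dr=[[0, 0, -1], [0, 0, -1], [0, 0, -1], [0, 0, -1], [0, 0, -1], [0, 0, -1], [0, 0, -1], [0, 0, -1], [0, 0, -1], [0, 0, -1]], slide=[[0, -1, 0], [0, -1, 0], [0, -1, 0], [0, -1, 0], [0, -1, 0], [0, -1, 0], [0, -1, 0], [0, -1, 0], [0, -1, 0], [0, -1, 0]], claw=[1, 1, 1, 1, 1, 1, 1, 1, 1, 1])

```text
time_s: 2.6
tcp_pos: [0.4476, 0.0993, 0.2187]
eef_rot: [-0.0, 0.878, 0.479, 0.0]
force: [0.1, 0.2, -0.0]
gripper_width: 1.002
grasp_force: 0.0
```

Call:
apply_moves(dr=[[0, 0, -1], [0, 0, -1], [0, 0, -1], [0, 0, 0], [0, 0, 0], [0, 0, 0], [0, 0, 0], [0, 0, 0], [0, 0, 0], [0, 0, 0]], slide=[[0, -1, 0], [0, -1, 0], [0, -1, 0], [0, -1, 0], [0, -1, 0], [0, -1, 0], [0, -1, 0], [0, -1, 0], [0, -1, 0], [0, -1, 0]], claw=[1, 1, 1, 1, 1, 1, 1, 1, 1, 1])

```text
time_s: 3.85
tcp_pos: [0.4473, -0.1507, 0.2186]
eef_rot: [0.0, 0.932, 0.362, -0.0]
force: [0.2, 0.2, -0.2]
gripper_width: 1.001
grasp_force: 0.0
```

Call:
apply_moves(dr=[[0, 0, 0], [0, 0, 0], [0, 0, 0], [0, 0, 0], [0, 0, 0], [0, 0, 0], [0, 0, 0], [0, 0, 0]], slide=[[0.1, -1, 0], [0.1, -1, 0], [0.1, -1, 0], [0.1, -1, 0], [0.1, -1, 0], [0, -1, 0], [0, -1, 0], [0, 0, 0]], claw=[1, 1, 1, 1, 1, 1, 1, 1])

```text
time_s: 4.85
tcp_pos: [0.4586, -0.3268, 0.2185]
eef_rot: [0.001, 0.933, 0.361, -0.001]
force: [-0.9, -0.9, 0.1]
gripper_width: 1.002
grasp_force: 0.0
```

Run:
```python
from h import *
s=env.sense(); print(s["time_s"],s["tcp_pos"],s["joint_pos"],s["force"]); Rm=q2R(s["eef_rot"]); print(np.degrees(np.arctan2(Rm[1,1],Rm[0,1])),Rm[:,2])
ci,im=snap("wrist","w1.png"); print(ci)
```

```text
4.85 [ 0.45863687 -0.32679887  0.21852132] [ 0.20267604  0.53338973  0.59513938  1.69397967 -0.33938285  1.01896747
  0.08036775] [-0.89504296 -0.86822479  0.13947964]
-47.72773489983514 [-7.81609872e-04 -1.48582789e-03 -9.99998591e-01]
{'vertical_fov': 65.949741601877, 'cx': 326.2622273736696, 'cy': 200.4945920633675, 'k1': -0.01888801851946506, 'origin': array([ 0.50789176, -0.2810163 ,  0.38419606]), 'orientation': array([ 0.11047717,  0.90768823, -0.4018667 , -0.04899008])}
```

View pics/w1.png

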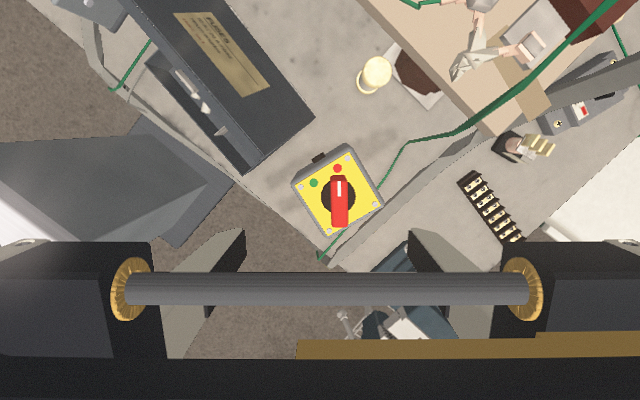

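The wrist view shows the red bar at about (339,202), nearly vertical in the image, with its white pointer facing the red mark at (337,168). I'm fitting the bar's silhouette to get its pose.

```bash
cat >> h.py <<'E'
from scipy.optimize import minimize
def boxfit(ci,mask,dims,zlo,zhi,x0,free_yaw=True):
    # dims: x thickness, y length ; x0=[x,y,yaw of box y axis]
    S=4
    m=cv2.resize(mask,None,fx=S,fy=S,interpolation=cv2.INTER_LINEAR)>127
    def cost(p,ret=False):
        c,s=np.cos(p[2]),np.sin(p[2]); P=[]
        for a in(-.5,.5):
            for b in(-.5,.5):
                for z in(zlo,zhi):
                    P.append(w2p(ci,[p[0]+b*dims[1]*c+a*dims[0]*s,p[1]+b*dims[1]*s-a*dims[0]*c,z]))
        h=cv2.convexHull(((np.array(P)+.5)*S-.5).astype(np.float32)); q=np.zeros(m.shape,np.uint8); cv2.fillConvexPoly(q,np.round(h*16).astype(np.int32),1,shift=4)
        q=q>0; return 1-(q&m).sum()/(q|m).sum()
    sim=np.array([x0]+[np.array(x0)+d for d in([.012,0,0],[0,.012,0],[0,0,.2])])
    r=minimize(cost,x0,method="Nelder-Mead",options=dict(initial_simplex=sim,xatol=1e-4,fatol=1e-5)); return r.x,r.fun
E
cat > hf.py <<'E'
from h import *
import sys
ci=env.camera_info("wrist"); im=cv2.imread(sys.argv[1]).astype(int)
x0=[float(v) for v in sys.argv[2:5]]
# camera pose at picture time
b,g,r=im[...,0],im[...,1],im[...,2]
m=((r>110)&(g<70)&(b<70)).astype(np.uint8)*255
u=w2p(ci,[x0[0],x0[1],.1]); yy,xx=np.mgrid[:400,:640]; m[np.hypot(xx-u[0],yy-u[1])>60]=0
n,l,st,ce=cv2.connectedComponentsWithStats(m); k=1+np.argmax(st[1:,4]); m[:]=0; m[l==k]=255
m=cv2.morphologyEx(m,cv2.MORPH_CLOSE,np.ones((9,9),np.uint8)); print(u,st[k])
p,f=boxfit(ci,m,(.016,.046),.078,.111,x0); print(p.round(4),np.degrees(p[2]),f)
E
python3 hf.py pics/w1.png 0.465 -0.336 0.72
```

```text
[340.074771   200.95947033] [330 175  18  39 149]
[ 0.4659 -0.3324  0.7426] 42.548176144314475 0.8054504648925938
```

```bash
sed -i 's/^m=((r>110).*/m=((r-g>70)\&(r-b>70)).astype(np.uint8)*255/; s/n,l,st,ce=/m=cv2.morphologyEx(m,cv2.MORPH_CLOSE,np.ones((5,5),np.uint8)); n,l,st,ce=/' hf.py
python3 hf.py pics/w1.png 0.465 -0.336 0.72
```

```text
[340.074771   200.95947033] [330 164  18  64 972]
[ 0.4643 -0.3345  0.7728] 44.280153291801604 0.13703615320367502
```

```bash
sed -i 's/^u=w2p/m[:174]=0\nu=w2p/' hf.py
python3 hf.py pics/w1.png 0.465 -0.336 0.72
```

```text
[340.074771   200.95947033] [330 175  18  53 890]
[ 0.4639 -0.335   0.7734] 44.31202995812101 0.08304342223940209
```

Call:
apply_moves(dr=[[0, 0, 0.4], [0, 0, 0], [0, 0, 0], [0, 0, 0], [0, 0, 0], [0, 0, 0], [0, 0, 0], [0, 0, 0]], slide=[[0.21, -0.33, 0], [0, 0, -1], [0, 0, -1], [0, 0, -1], [0, 0, -1], [0, 0, -0.8], [0, 0, -0.54], [0, 0, 0]], claw=[1, 1, 1, 1, 1, 1, 1, 1])

```text
time_s: 5.9
tcp_pos: [0.4653, -0.3315, 0.0844]
eef_rot: [-0.001, 0.925, 0.38, -0.0]
force: [0.5, -0.1, -0.2]
gripper_width: 0.997
grasp_force: 0.0
```

Call:
apply_moves(dr=[[0, 0, 0], [0, 0, 0], [0, 0, 0], [0, 0, 0], [0, 0, 0], [0, 0, 0], [0, 0, 0], [0, 0, 0]], slide=[[0, 0, 0], [0, 0, 0], [0, 0, 0], [0, 0, 0], [0, 0, 0], [0, 0, 0], [0, 0, 0], [0, 0, 0]], claw=[-1, -1, -1, -1, -1, -1, -1, -1], newtons=20)

```text
time_s: 6.9
tcp_pos: [0.4669, -0.3338, 0.0854]
eef_rot: [0.002, 0.925, 0.379, 0.001]
force: [5.0, -4.3, -4.8]
gripper_width: 0.189
grasp_force: 3.6
```

Call:
apply_moves(dr=[[0, 0, 0], [0, 0, 0], [0, 0, 0]], slide=[[0.03, -0.03, 0], [0, 0, 0], [0, 0, 0]], claw=[-1, -1, -1], newtons=25)

```text
time_s: 7.28
tcp_pos: [0.4675, -0.3344, 0.0854]
eef_rot: [0.002, 0.925, 0.38, 0.001]
force: [3.7, -3.1, -4.0]
gripper_width: 0.171
grasp_force: 25.0
```

Call:
apply_moves(dr=[[0, 0, 0.7], [0, 0, 0.7], [0, 0, 0.7], [0, 0, 0.7], [0, 0, 0.7], [0, 0, 0.7], [0, 0, 0.7], [0, 0, 0.7], [0, 0, 0.7]], slide=[[0, 0, 0], [0, 0, 0], [0, 0, 0], [0, 0, 0], [0, 0, 0], [0, 0, 0], [0, 0, 0], [0, 0, 0], [0, 0, 0]], claw=[-1, -1, -1, -1, -1, -1, -1, -1, -1])

```text
time_s: 8.4
tcp_pos: [0.4643, -0.3328, 0.0854]
eef_rot: [-0.001, 0.787, 0.617, -0.001]
force: [-0.9, -0.7, -0.1]
gripper_width: 0.165
grasp_force: 24.9
```

Run:
```python
from h import *
s=env.sense(); print(s["tcp_pos"],s["force"],s["wrist_torque"],s["grasp_force"]); Rm=q2R(s["eef_rot"]); print(np.degrees(np.arctan2(Rm[1,1],Rm[0,1])))
```

```text
[ 0.46433731 -0.33281532  0.08543657] [-0.94909685 -0.70022461 -0.07217225] [-0.18041182  0.38824179  0.01017094] 24.939232170581818
-13.797275958919709
```

Call:
apply_moves(dr=[[0, 0, 0.7], [0, 0, 0.7], [0, 0, 0.7], [0, 0, 0.7], [0, 0, 0.7], [0, 0, 0.7], [0, 0, 0.7], [0, 0, 0.7], [0, 0, 0.4], [0, 0, 0]], slide=[[0, 0, 0], [0, 0, 0], [0, 0, 0], [0, 0, 0], [0, 0, 0], [0, 0, 0], [0, 0, 0], [0, 0, 0], [0, 0, 0], [0, 0, 0]], claw=[-1, -1, -1, -1, -1, -1, -1, -1, -1, -1])

```text
time_s: 9.65
tcp_pos: [0.4611, -0.3328, 0.0854]
eef_rot: [-0.004, 0.603, 0.798, -0.001]
force: [-5.8, 0.3, 6.0]
gripper_width: 0.171
grasp_force: 25.2
```

Run:
```python
from h import *
s=env.sense(); print(s["tcp_pos"],s["force"],s["wrist_torque"],s["grasp_force"]); Rm=q2R(s["eef_rot"]); print(np.degrees(np.arctan2(Rm[1,1],Rm[0,1])))
```

```text
[ 0.46111699 -0.33283204  0.08543367] [-5.75013224  0.33226118  6.00791398] [-0.07138415  1.18820238 -0.41871829] 25.208292603492737
15.877022678442497
```

Call:
apply_moves(dr=[[0, 0, 0], [0, 0, 0], [0, 0, 0], [0, 0, 0], [0, 0, 0], [0, 0, 0], [0, 0, 0]], slide=[[0, 0, 0], [0, 0, 0], [0, 0, 0], [0, 0, 0], [0, 0, 0], [0, 0, 0], [0, 0, 0]], claw=[1, 1, 1, 1, 1, 1, 1])

```text
time_s: 10.52
tcp_pos: [0.4661, -0.333, 0.0851]
eef_rot: [-0.0, 0.601, 0.799, -0.0]
force: [-1.1, 0.2, 0.9]
gripper_width: 0.874
grasp_force: 0.0
```

Call:
apply_moves(dr=[[0, 0, 0], [0, 0, 0], [0, 0, 0], [0, 0, 0], [0, 0, 0], [0, 0, 0], [0, 0, 0]], slide=[[0, 0, 0.6], [0, 0, 1], [0, 0, 1], [0, 0, 1], [0, 0, 1], [0, 0, 0.8], [0, 0, 0]], claw=[1, 1, 1, 1, 1, 1, 1])

```text
time_s: 11.4
tcp_pos: [0.4669, -0.3339, 0.2226]
eef_rot: [0.003, 0.601, 0.799, 0.0]
force: [0.3, -0.9, -0.9]
gripper_width: 1.0
grasp_force: 0.0
```

```bash
python3 - <<'E'
from h import *
ci,im=snap("wrist","w2.png")
E
python3 - <<'E'
E
sed -i 's/^m\[:174\]=0/m[:174]*=1/' hf.py; python3 hf.py pics/w2.png 0.464 -0.334 1.82
```

```text
[322.78200052 196.94739039] [311 172  19  53 857]
[ 0.4618 -0.336   1.8141] 103.93968799999539 0.09869633921516985
```

View pics/w2.png

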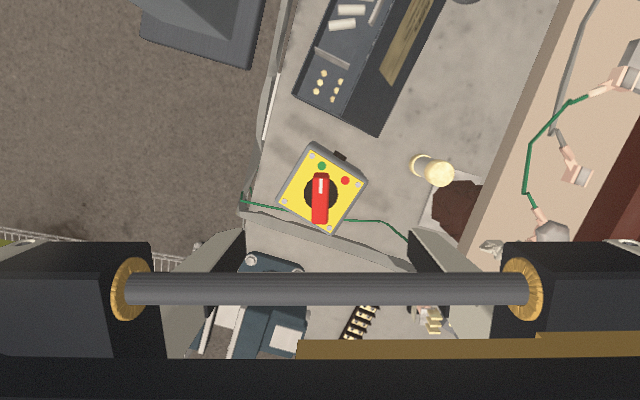

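The white pointer is now at the green mark, (320,180) pointing to (322,166), and the bar has turned 59.6°. Next is the knob.

Call:
apply_moves(dr=[[0, 0, 1], [0, 0, 1], [0, 0, 1], [0, 0, 1], [0, 0, 1], [0, 0, 1], [0, 0, 1], [0, 0, 1]], slide=[[0, 1, 0], [0, 1, 0], [0, 1, 0], [0, 1, 0], [0, 1, 0], [0, 1, 0], [0, 1, 0], [0, 1, 0]], claw=[1, 1, 1, 1, 1, 1, 1, 1])

```text
time_s: 12.45
tcp_pos: [0.4661, -0.1314, 0.2202]
eef_rot: [0.0, 0.289, 0.957, -0.0]
force: [-0.2, -0.2, -0.2]
gripper_width: 1.002
grasp_force: 0.0
```

Call:
apply_moves(dr=[[0, 0, 1], [0, 0, 1], [0, 0, 1], [0, 0, 1], [0, 0, 1], [0, 0, 1], [0, 0, 1], [0, 0, 0], [0, 0, 0]], slide=[[0, 1, 0], [0, 1, 0], [0, 1, 0], [0, 1, 0], [0, 1, 0], [0, 1, 0], [0, 1, 0], [0, 0.9, 0], [0, 0, 0]], claw=[1, 1, 1, 1, 1, 1, 1, 1, 1])

```text
time_s: 13.58
tcp_pos: [0.466, 0.0669, 0.2201]
eef_rot: [0.0, -0.013, 1.0, 0.0]
force: [0.1, -0.3, -1.3]
gripper_width: 0.999
grasp_force: 0.0
```

Run:
```python
from h import *
ci,im=snap("wrist","w3.png")
s=env.sense(); print(s["time_s"],s["tcp_pos"],s["joint_pos"],s["force"]); Rm=q2R(s["eef_rot"]); print(np.degrees(np.arctan2(Rm[1,1],Rm[0,1])),Rm[:,2])
for P in ([.464,.065,.134],[.437,.127,.08],[.437,.03,.08]): print(w2p(ci,P))
```

```text
13.625 [0.46598971 0.06508302 0.22004469] [-0.03890246  0.34393382 -0.19738139  1.91576858  0.08561965  0.890233
  1.31447738] [-0.18205516 -0.79710177 -0.66713716]
91.29815472630384 [-2.84013937e-04 -4.14118534e-04 -9.99999874e-01]
[322.23454859 202.03228994]
[385.74406333 163.89591097]
[288.11101246 161.4684162 ]
```

View pics/w3.png

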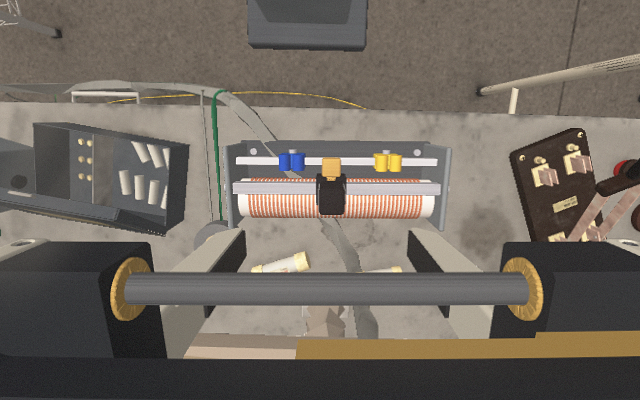

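The wrist view shows the knob at (331,195), its brass boss at (332,168), the yellow clamp's groove at (388,162) and the blue one at (292,161). The index bar is level in the image.

Run:
```python
from h import *
ci=env.camera_info("wrist"); im=cv2.imread("pics/w3.png").astype(int); b,g,r=im[...,0],im[...,1],im[...,2]
def reg(m,n):
    m=m.copy(); m[:140]=0; m[220:]=0; m[:,:220]=0; m[:,450:]=0
    ys,xs=np.nonzero(m); print(n,len(xs),xs.min(),xs.max(),ys.min(),ys.max(),xs.mean().round(1),ys.mean().round(1)); return xs.mean(),ys.mean()
y=reg((r>140)&(g>120)&(b<70),"yel"); bl=reg((b>120)&(r<60),"blue")
k=(r<60)&(g<60)&(b<60); k[:, :310]=0; k[:,350:]=0; k[:165]=0; reg(k,"knob")
print([int(k[j,:].nonzero()[0].min()) if k[j].any() else 0 for j in range(172,218,4)],[int(k[j,:].nonzero()[0].max()) if k[j].any() else 0 for j in range(172,218,4)])
for z in(.07,.08,.09): print(z,p2w(ci,y,z).round(4),p2w(ci,bl,z).round(4))
for uv in [(331,178),(331,206)]: print(p2w(ci,uv,.134).round(4))
m=k.astype(np.uint8)*255; m=cv2.morphologyEx(m,cv2.MORPH_OPEN,np.ones((7,7),np.uint8))
p,f=boxfit(ci,m,(.022,.024),.095,.134,[.464,.062,0.02]); print(p,f)
print(p2w(ci,(236,161),.08),p2w(ci,(437,161.5),.08))
# side view
cs=env.camera_info("side"); im=cv2.imread("pics/side0.png").astype(int); b,g,r=im[...,0],im[...,1],im[...,2]
m=(r>170)&(g>150)&(b<90); m[:240]=0; m[:,:330]=0; m[:,390:]=0; m[310:]=0; ys,xs=np.nonzero(m); print("side yel",xs.mean(),ys.mean(),xs.min(),xs.max(),ys.min(),ys.max()); 
for z in (.07,.08,.09): print(p2w(cs,(xs.mean(),ys.mean()),z).round(4))
```

```text
yel 72 373 401 153 171 389.2 160.3
blue 164 279 304 153 170 291.9 160.4
knob 644 316 345 174 214 331.4 194.1
[0, 317, 317, 317, 320, 320, 323, 320, 320, 323, 320, 0] [0, 343, 345, 341, 342, 343, 343, 343, 343, 343, 342, 0]
0.07 [0.4346 0.1304 0.07  ] [0.4369 0.0308 0.07  ]
0.08 [0.4335 0.1283 0.08  ] [0.4358 0.0319 0.08  ]
0.09 [0.4324 0.1262 0.09  ] [0.4346 0.0329 0.09  ]
[0.4434 0.07   0.134 ]
[0.4673 0.0706 0.134 ]
[0.43985759 0.07364657 0.20945532] 0.9513413598441325
[ 0.43751489 -0.02361178  0.08      ] [0.43360128 0.17596325 0.08      ]
side yel 355.7189189189189 290.7081081081081 349 385 259 309
[0.4345 0.1198 0.07  ]
[0.4343 0.1294 0.08  ]
[0.434  0.1389 0.09  ]
```

Call:
apply_moves(dr=[[0, 0, 0], [0, 0, 0], [0, 0, 0], [0, 0, 0], [0, 0, 0], [0, 0, 0], [0, 0, 0]], slide=[[-0.2, 0.18, 0], [0, 0, -1], [0, 0, -1], [0, 0, -1], [0, 0, -1], [0, 0, -0.68], [0, 0, 0]], claw=[1, 1, 1, 1, 1, 1, 1])

```text
time_s: 14.5
tcp_pos: [0.46, 0.068, 0.1023]
eef_rot: [-0.002, -0.009, 1.0, -0.001]
force: [0.3, -0.3, -0.2]
gripper_width: 1.003
grasp_force: 0.0
```

Call:
apply_moves(dr=[[0, 0, 0], [0, 0, 0], [0, 0, 0], [0, 0, 0], [0, 0, 0], [0, 0, 0], [0, 0, 0], [0, 0, 0], [0, 0, 0]], slide=[[0, 0, 0], [0, 0, 0], [0, 0, 0], [0, 0, 0], [0, 0, 0], [0, 0, 0], [0, 0, 0], [0, 0, 0], [0, 0, 0]], claw=[-1, -1, -1, -1, -1, -1, -1, -1, -1], newtons=30)

```text
time_s: 15.62
tcp_pos: [0.4611, 0.0692, 0.1031]
eef_rot: [-0.0, -0.01, 1.0, 0.0]
force: [0.2, 1.7, -0.1]
gripper_width: 0.235
grasp_force: 30.0
```

Call:
apply_moves(dr=[[0, 0, 0], [0, 0, 0], [0, 0, 0], [0, 0, 0], [0, 0, 0], [0, 0, 0]], slide=[[0, 0, 0], [0, 0.4, 0], [-0.01, 0.4, 0], [-0.01, 0.4, 0], [-0.01, 0.2, 0], [0, 0, 0]], claw=[-1, -1, -1, -1, -1, -1], newtons=45)

```text
time_s: 16.38
tcp_pos: [0.4604, 0.1051, 0.1031]
eef_rot: [0.0, -0.01, 1.0, 0.0]
force: [1.3, 1.2, -1.2]
gripper_width: 0.233
grasp_force: 45.0
```

Call:
apply_moves(dr=[[0, 0, 0], [0, 0, 0]], slide=[[0, 0.15, 0], [0, 0, 0]], claw=[-1, -1])

```text
time_s: 16.62
tcp_pos: [0.4603, 0.108, 0.1031]
eef_rot: [0.0, -0.01, 1.0, 0.0]
force: [0.1, 0.5, -1.0]
gripper_width: 0.237
grasp_force: 45.0
```

Call:
apply_moves(dr=[[0, 0, 0], [0, 0, 0]], slide=[[0, 0.15, 0], [0, 0, 0]], claw=[-1, -1])

```text
time_s: 16.88
tcp_pos: [0.4603, 0.1118, 0.1031]
eef_rot: [-0.0, -0.01, 1.0, 0.0]
force: [0.8, 1.0, -1.3]
gripper_width: 0.232
grasp_force: 45.0
```

Call:
apply_moves(dr=[[0, 0, 0], [0, 0, 0]], slide=[[0, 0.1, 0], [0, 0, 0]], claw=[-1, -1])

```text
time_s: 17.12
tcp_pos: [0.4602, 0.1143, 0.1031]
eef_rot: [-0.0, -0.01, 1.0, 0.0]
force: [0.1, -0.5, -0.8]
gripper_width: 0.235
grasp_force: 45.0
```

Call:
apply_moves(dr=[[0, 0, 0], [0, 0, 0]], slide=[[0, 0.1, 0], [0, 0, 0]], claw=[-1, -1])

```text
time_s: 17.38
tcp_pos: [0.4602, 0.1162, 0.1031]
eef_rot: [-0.0, -0.01, 1.0, -0.0]
force: [-0.6, -1.7, -0.4]
gripper_width: 0.234
grasp_force: 45.0
```

Call:
apply_moves(dr=[[0, 0, 0], [0, 0, 0]], slide=[[0, 0.1, 0], [0, 0, 0]], claw=[-1, -1])

```text
time_s: 17.62
tcp_pos: [0.4602, 0.1169, 0.1031]
eef_rot: [-0.0, -0.009, 1.0, -0.002]
force: [0.1, -4.6, 1.8]
gripper_width: 0.232
grasp_force: 45.0
```

Call:
apply_moves(dr=[[0, 0, 0], [0, 0, 0]], slide=[[0, 0.1, 0], [0, 0, 0]], claw=[-1, -1])

```text
time_s: 17.88
tcp_pos: [0.4601, 0.1171, 0.1031]
eef_rot: [-0.001, -0.008, 1.0, -0.003]
force: [-0.7, -8.7, 3.4]
gripper_width: 0.238
grasp_force: 45.0
```

Call:
apply_moves(dr=[[0, 0, 0], [0, 0, 0]], slide=[[0, 0.1, 0], [0, 0, 0]], claw=[-1, -1])

```text
time_s: 18.12
tcp_pos: [0.4601, 0.1174, 0.1031]
eef_rot: [-0.001, -0.008, 1.0, -0.004]
force: [-0.3, -13.2, 4.6]
gripper_width: 0.232
grasp_force: 45.0
```

Call:
apply_moves(dr=[[0, 0, 0], [0, 0, 0]], slide=[[0, 0.08, 0], [0, 0, 0]], claw=[-1, -1])

```text
time_s: 18.38
tcp_pos: [0.4601, 0.1176, 0.1031]
eef_rot: [-0.001, -0.007, 1.0, -0.006]
force: [0.4, -16.5, 4.3]
gripper_width: 0.237
grasp_force: 45.0
```

Run:
```python
from h import *
ci,im=snap("side","s2.png"); cw,iw=snap("wrist","w4.png")
a=cv2.resize(im[200:330,270:430],None,fx=3.5,fy=3.5,interpolation=cv2.INTER_CUBIC)[:,:,::-1]
b=cv2.resize(iw[60:230,200:470],None,fx=2,fy=2,interpolation=cv2.INTER_CUBIC)[:,:,::-1]
c=np.zeros((600,800,3),np.uint8); c[:340,:540]=b; 
a=a[:,:]; 
d=np.zeros((600,800,3),np.uint8); s2=cv2.resize(im[190:340,270:430],(270,253))[:,:,::-1]
c[345:598,:270]=s2; c[345:595,280:680]=cv2.resize(im,(400,250))[:,:,::-1]
cv2.imwrite("pics/m.png",c)
```

```text
(no output)
```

View pics/m.png

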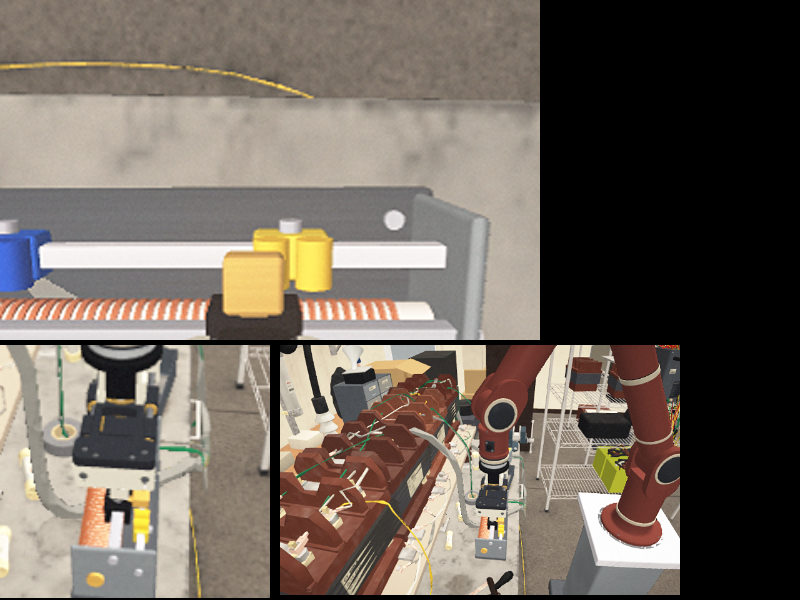

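The ball's boss sits over the near crest of the yellow clamp, 13 mm short of the notch, and nothing else is touching. I'll keep pushing in small steps.

Call:
apply_moves(dr=[[0, 0, 0], [0, 0, 0]], slide=[[0, 0.06, 0], [0, 0, 0]], claw=[-1, -1])

```text
time_s: 18.73
tcp_pos: [0.4601, 0.1177, 0.1031]
eef_rot: [-0.002, -0.007, 1.0, -0.007]
force: [0.6, -17.8, 5.6]
gripper_width: 0.237
grasp_force: 45.1
```

Call:
apply_moves(dr=[[0, 0, 0], [0, 0, 0], [0, 0, 0]], slide=[[0, 0.05, 0], [0, 0, 0], [0, 0, 0]], claw=[-1, -1, -1])

```text
time_s: 19.1
tcp_pos: [0.4601, 0.1178, 0.1031]
eef_rot: [-0.002, -0.006, 1.0, -0.007]
force: [0.1, -21.0, 6.8]
gripper_width: 0.234
grasp_force: 45.1
```

Run:
```python
from h import *
s=env.sense(); print(s["force"],s["wrist_torque"],s["joint_torque"],s["grasp_force"],s["gripper_width"]); 
ci=env.camera_info("wrist"); im=cv2.imread("pics/w4.png")
for z in(.08,.09): print(p2w(ci,(346,180),z), p2w(ci,(327,180),z), p2w(ci,(365,180),z))
cv2.imwrite("pics/w4c.png",cv2.resize(im[140:240,270:410],None,fx=5,fy=5,interpolation=cv2.INTER_CUBIC))
```

```text
[  0.08576207 -21.02287291   6.7502196 ] [-3.67922626 -0.10166434  0.37118694] [ -8.95295709 -32.43657947  -9.40348864 -12.09458023  -3.03311571
  -2.11517908  -0.35453704] 45.08723258972168 0.23448344247703642
[0.42778229 0.13072276 0.08      ] [0.42795549 0.11892765 0.08      ] [0.42760745 0.1425037  0.08      ]
[0.42605021 0.13018475 0.09      ] [0.42621425 0.11901346 0.09      ] [0.42588462 0.14134262 0.09      ]
```

View pics/w4c.png

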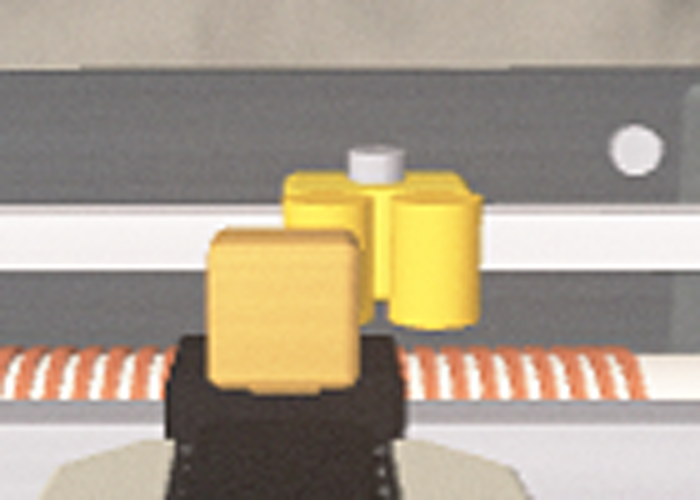

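Call:
apply_moves(dr=[[0, 0, 0], [0, 0, 0], [0, 0, 0]], slide=[[0, 0.05, 0], [0, 0, 0], [0, 0, 0]], claw=[-1, -1, -1])

```text
time_s: 19.48
tcp_pos: [0.4599, 0.1303, 0.1031]
eef_rot: [-0.0, -0.01, 1.0, -0.0]
force: [-0.4, -1.9, 1.3]
gripper_width: 0.235
grasp_force: 45.0
```

Call:
apply_moves(dr=[[0, 0, 0], [0, 0, 0], [0, 0, 0]], slide=[[0, 0.05, 0], [0, 0, 0], [0, 0, 0]], claw=[-1, -1, -1])

```text
time_s: 19.85
tcp_pos: [0.4599, 0.1305, 0.1031]
eef_rot: [-0.001, -0.01, 1.0, -0.001]
force: [-2.0, -4.5, 3.4]
gripper_width: 0.232
grasp_force: 45.0
```

It snapped into the notch at y = 0.1303, as predicted. I'm taking off the extra push.

Call:
apply_moves(dr=[[0, 0, 0], [0, 0, 0], [0, 0, 0], [0, 0, 0]], slide=[[0, -0.07, 0], [0, 0, 0], [0, 0, 0], [0, 0, 0]], claw=[-1, -1, -1, -1])

```text
time_s: 20.35
tcp_pos: [0.46, 0.1303, 0.1031]
eef_rot: [-0.0, -0.01, 1.0, 0.0]
force: [-3.2, -0.7, 1.3]
gripper_width: 0.233
grasp_force: 45.0
```

Run:
```python
from h import *
cw,iw=snap("wrist","w5.png"); s=env.sense(); print(s["tcp_pos"],s["force"],s["grasp_force"],s["joint_velocities"])
cv2.imwrite("pics/w5c.png",cv2.resize(iw[140:240,250:400],None,fx=5,fy=5,interpolation=cv2.INTER_CUBIC)[:,:,::-1])
```

```text
[0.45992401 0.13025975 0.1030994 ] [-2.54377834 -0.1473519   1.61808989] 45.00094771385193 [-6.14029009e-04 -7.20199278e-04  1.61120457e-03  7.77102369e-04
  6.97372264e-05  8.62521701e-04  6.94652143e-05]
```

View pics/w5c.png

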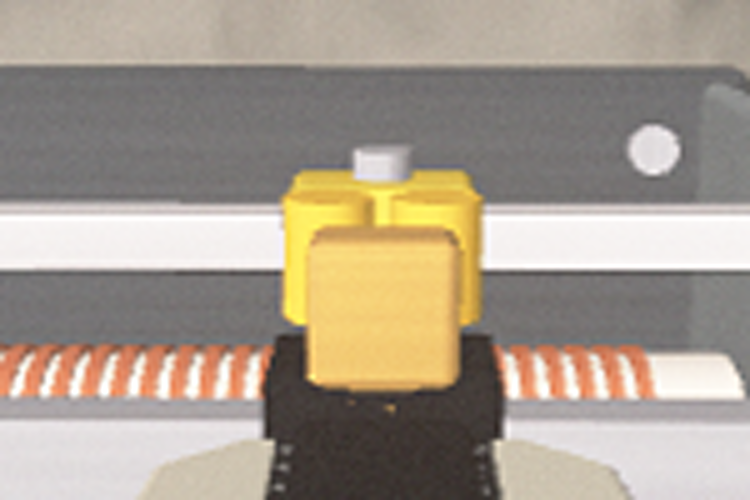

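The boss centre (383) lines up with the middle of the yellow clamp (383). The grip reads 45 N and there is almost no side force, so I'm handing in.

```bash
python3 -c "
from workcell import env
print(env.hand_in())"
```

```text
the job is handed in; nothing more can be done
None
```

I turned the isolator to off, slid the knob until the ball dropped into the yellow clamp's notch, and handed in with the fingers gripping it at 45 N. The hand-in returned no verdict. The ball needed a push of about 21 N to climb the crest, more than the 8 to 12 N expected.

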